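# Clear the remote and lift the candle caddy

## Task

The TV remote is lying across the carry bar of the white candle caddy: first take it off and lay it gently, flat with its buttons up, on the blue mat. Then lift the caddy by the middle of its dark carry bar, with both candles standing in it, until its underside is about 12 cm above the table, keeping it level all the way. Finish while still holding it there, steady and level, without letting go; leave the mug and the plant where they are.

Things in the scene. Friction and masses are not known exactly. Their poses are not given: they have to be found in the camera images.
- caddy: White open-topped caddy, loose, about 0.45 kg, 260 long (its x) by 160 wide (its y) by 60 high; walls and floor 8 thick. A dark wooden carry bar runs along its x axis in the middle from end wall to end wall: 24 wide, 20 high, its top flush with the rims (bar from 40 to 60 above the underside), open beneath, an open bay 60 wide on each side of it. Origin: centre of the underside; z up
- caddy_bar (a point): Centre of the caddy's carry bar, 50 above the caddy's underside; axes as the caddy's. The bar is pinched across its 24 width (closing along the caddy's y). For at least 36 along the bar each way from here the bays beside it are free of candles for the fingers
- remote: Black TV remote, loose, about 0.12 kg, 190 long (its x) by 46 wide (its y) by 20 thick, grey buttons and one red on its top. Starts flat with buttons up, laid crosswise over both long rims and the middle of the carry bar of the caddy (underside 60 above the table). Origin: centre of its underside; z up through the buttons
- mat: Flat blue mat fixed to the table, 240 long (its x) by 140 wide (its y) by 4 thick. To the left or to the right of the caddy. Origin: centre of its underside
- candle_amber: Amber glass candle jar with brass lid, closed, loose, about 0.12 kg, 53 diameter, 50 high, standing on the caddy's floor (8 above the underside) near one end of one bay. Origin: centre of its underside
- candle_green: Green glass candle jar with green lid, same size and mass, standing on the caddy's floor near the other end of the other bay. Origin: centre of its underside
- magazines: Pile of three magazines, fixed, 260 (its x) by 190 by 15 high, lying on the other side of the caddy than the mat. Origin: centre of its underside
- mug: Blue mug, loose, 80 diameter, 90 high, behind the caddy on the left (+y). Leave alone. Origin: centre of its underside
- plant: Small succulent in a terracotta pot, loose, 80 diameter, 95 high, behind the caddy on the right (-y). Leave alone. Origin: centre of its underside
Things that resemble listed ones, but are neither listed nor needed, are in the scene too. Of the things shaped like the remote, the black one is meant. What is shaped like the candle_amber but pink is not meant.

How it is judged:
On the way, in this order (a step that is already met when the one before it is completed fails the run):
1. the remote lies released, flat and buttons up on the blue mat, while the caddy still stands on the table (x of remote in the frame of mat between -0.11 and 0.11 m and y of remote in the frame of mat between -0.065 and 0.065 m and height (world z) of remote below 0.012 m and angle between remote's own z axis and vertical below 0.15 rad and linear speed of remote below 0.03 m/s and contact force between remote and the fingers below 0.1 N and height (world z) of caddy below 0.01 m), for 0.2 s.
2. the caddy is held level in the air by its bar (height (world z) of caddy between 0.08 and 0.18 m and angle between caddy's own z axis and vertical below 0.1 rad and linear speed of caddy below 0.03 m/s and angular speed of caddy below 0.15 rad/s and contact force between caddy and the fingers above 3 N and distance between the grasp point and caddy_bar below 0.07 m), for 0.3 s.
At the end, for the whole second after the job is handed in: The gripper holds the caddy by its bar (TCP within 70 mm of the bar's centre), its underside 80 to 180 mm above the table, level within 0.10 rad and still (under 30 mm/s), nothing else carrying it; both candles stand in it; the remote lies flat, buttons up, untouched, its centre on the blue mat (all of step 2 and x of candle_amber in the frame of caddy between -0.125 and 0.125 m and y of candle_amber in the frame of caddy between -0.075 and 0.075 m and z of each of candle_amber, candle_green in the frame of caddy below 0.025 m and angle between each of candle_amber, candle_green's own z axis and vertical below 0.25 rad and x of candle_green in the frame of caddy between -0.125 and 0.125 m and y of candle_green in the frame of caddy between -0.075 and 0.075 m and x of remote in the frame of mat between -0.11 and 0.11 m and y of remote in the frame of mat between -0.065 and 0.065 m and height (world z) of remote below 0.012 m and angle between remote's own z axis and vertical below 0.15 rad and linear speed of remote below 0.03 m/s and contact force between remote and the fingers below 0.1 N and contact force between caddy and mug below 0.1 N and contact force between caddy and plant below 0.1 N and contact force between caddy and remote below 0.1 N and contact force between caddy and magazines below 0.1 N); the arm keeps its last pose, push and grip.
It fails at once if the caddy is tipped by more than 0.3 rad (angle between caddy's own z axis and vertical above 0.3 rad).
It fails at once if a candle falls over (angle between any of candle_amber, candle_green's own z axis and vertical above 0.6 rad).
It fails at once if the remote is dropped or thrown (moves faster than 0.8 m/s with no finger on it: a fall of about 3 cm) (contact force between remote and the fingers below 0.01 N and linear speed of remote above 0.8 m/s).
It fails at once if the mug or the plant is shifted by more than 40 mm (distance of any of mug, plant from where it was at the start of the episode above 0.04 m).
It also fails if it takes over 53 s, if anything falls off the work surface, if the arm or the gripper's body presses on something with over 40 N, if the wrist force passes 120 N, or if a joint passes its speed limit or range.

## Robot

A 7-joint arm with a two-finger parallel gripper is mounted at the origin on the work surface. World frame = base frame: x ahead of the robot, y to its left, z up, the work surface at z = 0. Lengths are in m, angles in rad, forces in N, time in s.
With the tool pointing down it reaches from about 0.425 to 0.875 m from the base axis. Payload 9.9 kg.
Tool frame: the origin (TCP) lies between the finger pads, 19 mm behind the fingertips; this is the grasp point; z points along the fingers, y is the line along which they close (so a half turn about z gives the same grasp; the last joint's range is limited). The gripper opens to 85 mm and grips with 20 to 120 N. Pads are 22 mm wide; open, the fingers measure 114 mm over their backs; the gripper's body (76 mm by 85 mm) begins 54 mm behind the grasp point. The pads swing forward as they close: fully open they stand 13 mm farther back than shut.
Start: joints at [1.102, 0.576, 0.025, 1.437, -0.015, 1.129, -0.057], TCP at [0.253, -0.626, 0.25] pointing down, gripper open.
Joint ranges: [-2.76, 2.76], [-0.34, 2.15], [-1.52, 1.57], [0.19, 2.46], [-1.09, 4.23], [0.17, 1.99], [-2.82, 2.82]. Speed limits (rad/s): [2.22, 2.22, 3.01, 3.01, 3.14, 3.14, 3.14].

## Interface

Orientations are given as a rotation vector (axis times angle).
In Python, from plant import env gives the robot as it stands.
- The arm moves only by the tool servo_tool, never from a script. Its argument "targets" is a list of rows, each an object with "xyz": the shift along the tool's x, y, z in mm, a list of three; "rotation": the turn, a rotation vector about the tool's x, y, z in rad, a list of three; "jaw": the opening, from -1 (shut) to 1 (fully open). A call has 1 to 5 rows; each row is the pose to reach, as a shift and turn from the pose commanded when the call began, along the tool's axes at that moment; what a row does not reach only later rows make up. A row lasts 1/10 s, in which the tool goes at most 50 mm and 8.59 degrees, less where a joint would pass 70% of its speed; a pose out of reach is approached as far as the arm can. A call with a gripper value outside its range is refused whole. The fingers move at their own pace and stop on an object; "newtons" is the grip in N (left out, the last holds). Time passes only in rows, so rows that repeat a pose let the fingers close. It gives the time, the measured TCP pose, the force, the opening and the grip force at its end, in the units of the state.
- env.get_state(): the state, without advancing time (a new reading comes with each control period).
- env.grab_frame(name): name is "scene" or "top" or "wrist"; returns a dict with "color" (420x560x3 uint8, red, green, blue), "range_z" (420x560 float32, m along the optical axis (not along the pixel's ray), 0 where there is no reading), "camera_matrix" (3x3 intrinsics, pixels), "xyz" and "rotation" of the camera in the world. Camera axes: x right, y up, looking along -z (the intrinsics and any distortion apply to the point x, -y, -z); pixel columns grow to the right and rows downward; lengths in m; the calibration is good to about 2 mm. A picture is of the moment at which its call begins.
- env.close_job(): hands the job in; it is judged then, once.
The state is a dict: "t": time; "joint_pos": joint angles; "qd": joint speeds; "effort": joint torques, N m; "tool_pos": TCP position; "eef_rot": TCP orientation; "force": force on the tool from outside, world axes, zero at the start; "torque": the same for the moment, N m; "gripper_width": opening from 0.0 (shut) to 1.0 (fully open); "grip_force": force on a finger pad.
Only numpy, scipy, OpenCV 4.12 (cv2) and the standard library are available. Lean on these libraries where they do the work, as an engineer would, in place of code of your own. Each camera call takes 0.05 s, during which the arm holds its last target. There are 200 camera calls.

## Working session

There is one attempt and no reset: what is moved stays moved. The work goes in short steps, Python scripts to look and compute and a tool call to move; the robot and the scene stay as the last step left them, time stands still between calls to the robot, and variables do not carry over. Pictures are saved under pics/ and viewed, at most 10 in all, crops included, and the job is handed in when it is done.

Besides the shell and the picture viewer there is one more tool, called after "Request:" as name([rows], argument=value, ...), one row to a line, values as JSON. servo_tool: Moves the arm, as the interface text tells. Its arguments: {"type":"object","properties":{"targets":{"type":"array"},"newtons":{"type":"number"}},"required":["targets"]}

```bash
mkdir -p pics; ls
cat > h.py <<'E'
import numpy as np, cv2
from plant import env
from scipy.spatial.transform import Rotation as R
def Rm(r):
    r=np.array(r,float); return r if r.shape==(3,3) else R.from_rotvec(r).as_matrix()
def grab(n,save=None):
    f=env.grab_frame(n)
    if save: cv2.imwrite(f'pics/{save}.png',f['color'][:,:,::-1])
    return f
def cloud(f):
    z=f['range_z'];h,w=z.shape;K=f['camera_matrix']
    u,v=np.meshgrid(np.arange(w),np.arange(h))
    p=np.stack([(u-K[0,2])/K[0,0]*z,-(v-K[1,2])/K[1,1]*z,-z],-1)
    return p@Rm(f['rotation']).T+np.array(f['xyz'])
E
python3 - <<'E'
from h import *
s=env.get_state();print(s)
f=grab('top','top1');print(f['xyz'],f['rotation'],f['camera_matrix'])
g=grab('scene','scene1');np.savez('top1.npz',c=f['color'],p=cloud(f))
E
```

```text
pics
{'t': 0.0, 'joint_pos': array([ 1.10218172,  0.57650665,  0.02485436,  1.43791427, -0.01501819,
        1.12900055, -0.0565098 ]), 'qd': array([ 0.00107807, -0.0012661 ,  0.00260091,  0.00012482,  0.00055356,
       -0.00042723, -0.00015186]), 'effort': array([-1.58872852e-03, -7.65734124e+01,  2.24971555e+00, -2.85958940e+01,
        1.52549415e-02,  1.27265282e-02, -3.28127976e-05]), 'tool_pos': array([ 0.25323288, -0.62523877,  0.24915777]), 'eef_rot': array([-3.08204921e+00, -6.00449110e-01,  6.07807256e-04]), 'force': array([-0.99945898,  0.0155444 , -0.16494193]), 'torque': array([ 0.02066699, -0.0059446 ,  0.0575705 ]), 'grip_force': 0.0, 'gripper_width': 1.0038914451150986}
[ 0.39974643 -0.00443794  1.56608364] [ 0.0545313  -0.02677463 -1.59622484] [[500.16151881   0.         276.41943886]
 [  0.         500.16151881 208.75977477]
 [  0.           0.           1.        ]]
```

View pics/top1.png

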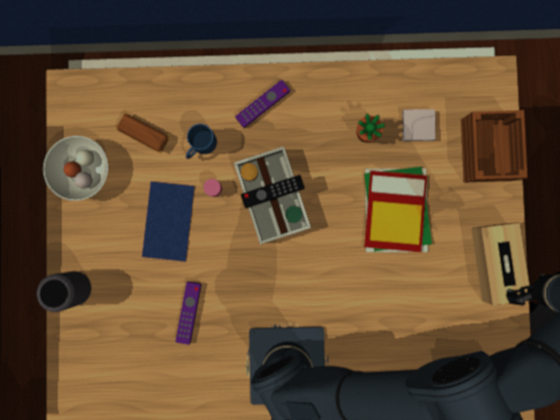

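View pics/scene1.png

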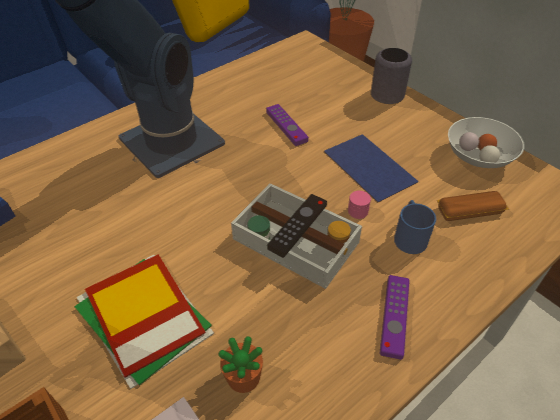

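The top view (up = +x, left = +y) shows the caddy at about (272,195) with the black remote across it (243,197)–(302,184), and the mat at (169,221). The pink jar is at (212,187), the mug at (201,139) and the plant at (370,127).

Run:
```python
from h import *
d=np.load('top1.npz');c=d['c'];p=d['p'];hsv=cv2.cvtColor(c,cv2.COLOR_RGB2HSV)
def box(m,roi,name,z=None):
    k=np.zeros(m.shape,bool);x0,y0,x1,y1=roi;k[y0:y1,x0:x1]=1;m=m&k
    m=cv2.morphologyEx(m.astype('u1'),cv2.MORPH_OPEN,np.ones((3,3)))
    n,l,st,_=cv2.connectedComponentsWithStats(m);i=1+st[1:,4].argmax();m=l==i
    q=p[m];q=q[np.isfinite(q).all(1)]
    (cx,cy),(w,h),a=cv2.minAreaRect((q[:,:2]*1000).astype('f4'))
    b=cv2.boxPoints(((cx,cy),(w,h),a));e=b[1]-b[0];f=b[2]-b[1];e=e if np.hypot(*e)>np.hypot(*f) else f
    print(name,m.sum(),'c',round(cx),round(cy),'size',round(w),round(h),'yaw',round(np.degrees(np.arctan2(e[1],e[0]))%180,1),'z',np.percentile(q[:,2],[5,50,95]).round(4))
H,S,V=[hsv[...,i].astype(int) for i in range(3)]
box((p[...,2]>.048)&(p[...,2]<.3),(228,143,318,248),'caddy+')
box((p[...,2]>.068),(228,143,318,248),'remote_z')
box((V<60),(228,143,318,248),'dark')
box((H>100)&(H<130)&(S>90),(135,175,200,265),'mat')
box((H>8)&(H<25)&(S>150)&(p[...,2]>.045),(236,150,265,185),'amber')
box((H>60)&(H<95)&(S>80),(280,200,310,228),'green')
box((H<12)&(S>90)&(p[...,2]>.03),(250,150,300,240),'bar')
box((p[...,2]>.02),(200,175,225,200),'pink')
box((p[...,2]>.03),(180,115,222,165),'mug')
s=env.get_state();print(Rm(s['eef_rot']).round(3))
for u,v in [(246,197),(272,192),(299,185)]: print(p[v,u].round(3),c[v,u])
print('table z',np.median(p[300:320,230:250,2]))
```

```text
caddy+ 2494 c 523 30 size 262 189 yaw 17.5 z [0.0537 0.0618 0.0835]
remote_z 980 c 477 16 size 160 190 yaw 106.2 z [0.0734 0.0794 0.0853]
dark 1274 c 521 33 size 161 195 yaw 157.9 z [0.0556 0.0772 0.0844]
mat 3128 c 432 214 size 441 232 yaw 82.5 z [-0.0021  0.0038  0.0096]
amber 224 c 505 66 size 247 49 yaw 22.5 z [0.052  0.0572 0.0629]
green 203 c 442 -29 size 45 86 yaw 177.4 z [0.0521 0.0575 0.0624]
bar 186 c 458 16 size 104 17 yaw 16.2 z [0.0544 0.0592 0.0645]
pink 251 c 550 216 size 50 50 yaw 88.1 z [0.0343 0.0493 0.0547]
mug 179 c 715 259 size 37 78 yaw 133.4 z [0.0356 0.0708 0.0922]
[[ 0.927  0.375 -0.001]
 [ 0.375 -0.927  0.001]
 [-0.    -0.001 -1.   ]]
[0.514 0.111 0.08 ] [89 13 14]
[0.527 0.033 0.078] [35 35 35]
[ 0.546 -0.048  0.078] [11 11 12]
table z -0.0008001392573437904
```

```bash
cat >> h.py <<'E'
def box(m,p,roi,name,zr=(-.02,.3),pr=True):
    k=np.zeros(m.shape,bool);x0,y0,x1,y1=roi;k[y0:y1,x0:x1]=1;m=m&k&(p[...,2]>zr[0])&(p[...,2]<zr[1])
    m=cv2.morphologyEx(m.astype('u1'),cv2.MORPH_CLOSE,np.ones((3,3)));m=cv2.morphologyEx(m,cv2.MORPH_OPEN,np.ones((3,3)))
    n,l,st,_=cv2.connectedComponentsWithStats(m);i=1+st[1:,4].argmax();m=l==i
    q=p[m&(p[...,2]<zr[1])&(p[...,2]>zr[0])]
    (cx,cy),(w,h),a=cv2.minAreaRect((q[:,:2]*1000).astype('f4'))
    b=cv2.boxPoints(((cx,cy),(w,h),a));e=b[1]-b[0];f=b[2]-b[1];e=e if np.hypot(*e)>np.hypot(*f) else f
    print(name,m.sum(),'c',round(cx),round(cy),'mean',(q[:,:2].mean(0)*1000).round(),'size',round(w),round(h),'yaw',round(np.degrees(np.arctan2(e[1],e[0]))%180,1),'z',np.percentile(q[:,2],[5,50,95]).round(4))
E
python3 - <<'E'
from h import *
d=np.load('top1.npz');c=d['c'];p=d['p'];hsv=cv2.cvtColor(c,cv2.COLOR_RGB2HSV)
H,S,V=[hsv[...,i].astype(int) for i in range(3)];r=(228,143,318,248);T=S>=0
box(T,p,r,'caddy',(.04,.11))
box(T,p,r,'remote',(.07,.11))
box((H>100)&(H<130)&(S>90),p,(135,175,200,265),'mat')
box((H>8)&(H<25)&(S>150),p,(236,150,265,185),'amber',(.045,.068))
box((H>60)&(H<95)&(S>80),p,(280,200,310,228),'green',(.045,.068))
box((H<12)&(S>90),p,(250,150,300,240),'bar',(.045,.068))
box(T,p,(180,115,222,165),'mug',(.03,.15))
box(T,p,(360,160,436,255),'mag',(.008,.15))
E
```

```text
caddy 2672 c 523 30 mean [532.  33.] size 262 189 yaw 17.5 z [0.053  0.0615 0.0834]
remote 981 c 532 32 mean [531.  32.] size 47 189 yaw 106.8 z [0.0735 0.0794 0.0852]
mat 3128 c 452 365 mean [451. 364.] size 136 232 yaw 172.4 z [-0.0021  0.0038  0.0095]
amber 224 c 595 103 mean [594. 102.] size 46 50 yaw 178.6 z [0.0519 0.0571 0.0627]
green 203 c 462 -30 mean [462. -30.] size 45 45 yaw 178.5 z [0.0521 0.0574 0.062 ]
bar 186 c 458 16 mean [458.  16.] size 104 17 yaw 16.2 z [0.0544 0.0592 0.0645]
mug 382 c 695 256 mean [694. 251.] size 79 104 yaw 109.3 z [0.034  0.0709 0.0914]
mag 5015 c 470 -353 mean [ 466. -348.] size 206 261 yaw 178.6 z [0.0092 0.0143 0.02  ]
```

```bash
cat >> h.py <<'E'
def go(x,y,z,yaw):  # mm, deg: world yaw of tool y axis, tool down
    s=env.get_state();P=np.array(s['tool_pos'])*1000;A=Rm(s['eef_rot'])
    a=np.radians(yaw);ty=np.array([np.cos(a),np.sin(a),0]);tz=np.array([0,0,-1.]);tx=np.cross(ty,tz)
    B=np.stack([tx,ty,tz],1)
    print('t',round(s['t'],2),'pos',P.round(1),'yawy',np.degrees(np.arctan2(A[1,1],A[0,1])).round(1),'tilt',np.degrees(np.arccos(-A[2,2])).round(2),'F',np.round(s['force'],1),'w',round(s['gripper_width'],3),'g',round(s['grip_force'],1),'q',np.round(s['joint_pos'],2))
    print('shift',(A.T@(np.array([x,y,z])-P)).round(1),'rot',R.from_matrix(A.T@B).as_rotvec().round(3))
E
python3 -c "
from h import *
go(532,32,160,17)"
```

```text
t 0.1 pos [ 253.3 -625.3  249.2] yawy -67.9 tilt 0.08 F [-0.3 -0.7  0.3] w 0.999 g 0.0 q [ 1.1   0.58  0.02  1.44 -0.01  1.13 -0.06]
shift [ 505.1 -504.4   89.9] rot [-1.000e-03 -1.000e-03 -1.483e+00]
```

Request:
servo_tool([
  {"xyz": [20, -20, 3], "rotation": [0, 0, -0.06]},
  {"xyz": [52, -52, 8], "rotation": [0, 0, -0.15]},
  {"xyz": [85, -85, 14], "rotation": [0, 0, -0.25]},
  {"xyz": [118, -118, 20], "rotation": [0, 0, -0.35]},
  {"xyz": [151, -151, 26], "rotation": [0, 0, -0.45]},
])

```text
validation failed for argument at $.ta...
```

```bash
python3 -c "
from h import *
go(532,32,160,17)"
```

```text
t 0.1 pos [ 253.3 -625.3  249.2] yawy -67.9 tilt 0.08 F [-0.3 -0.7  0.3] w 0.999 g 0.0 q [ 1.1   0.58  0.02  1.44 -0.01  1.13 -0.06]
shift [ 505.1 -504.4   89.9] rot [-1.000e-03 -1.000e-03 -1.483e+00]
```

Probably "jaw" is required in each row.

Request:
servo_tool([
  {"xyz": [20, -20, 3], "rotation": [0, 0, -0.06], "jaw": 1},
  {"xyz": [52, -52, 8], "rotation": [0, 0, -0.15], "jaw": 1},
  {"xyz": [85, -85, 14], "rotation": [0, 0, -0.25], "jaw": 1},
  {"xyz": [118, -118, 20], "rotation": [0, 0, -0.35], "jaw": 1},
  {"xyz": [151, -151, 26], "rotation": [0, 0, -0.45], "jaw": 1},
])

```text
t: 0.6
tool_pos: [0.337, -0.4271, 0.2236]
eef_rot: [-2.869, -1.279, 0.0]
force: [1.3, -0.4, -0.2]
gripper_width: 1.0
grip_force: 0.0
```

```bash
python3 -c "
from h import *
go(532,32,160,17)"
```

```text
t 0.6 pos [ 337.  -427.1  223.6] yawy -41.9 tilt 0.02 F [ 1.3 -0.4 -0.2] w 1.0 g 0.0 q [ 0.9   0.41 -0.12  1.82  0.06  0.92  0.02]
shift [ 471.8 -161.7   63.7] rot [-0.    -0.    -1.029]
```

Request:
servo_tool([
  {"xyz": [43, -15, 6], "rotation": [0, 0, -0.1], "jaw": 1},
  {"xyz": [87, -30, 12], "rotation": [0, 0, -0.2], "jaw": 1},
  {"xyz": [131, -45, 18], "rotation": [0, 0, -0.3], "jaw": 1},
  {"xyz": [175, -60, 24], "rotation": [0, 0, -0.4], "jaw": 1},
  {"xyz": [219, -75, 30], "rotation": [0, 0, -0.5], "jaw": 1},
])

```text
t: 1.1
tool_pos: [0.4283, -0.2146, 0.1938]
eef_rot: [2.464, 1.949, -0.0]
force: [1.7, 0.0, 0.2]
gripper_width: 0.999
grip_force: 0.0
```

```bash
python3 -c "
from h import *
go(532,32,160,17)"
```

```text
t 1.1 pos [ 428.3 -214.6  193.8] yawy -13.3 tilt 0.0 F [1.7 0.  0.2] w 0.999 g 0.0 q [ 0.58  0.36 -0.29  2.01  0.15  0.79 -0.03]
shift [263.8  44.1  33.8] rot [-0.     0.    -0.529]
```

Request:
servo_tool([
  {"xyz": [45, 7, 5], "rotation": [0, 0, -0.1], "jaw": 1},
  {"xyz": [92, 15, 10], "rotation": [0, 0, -0.2], "jaw": 1},
  {"xyz": [140, 23, 14], "rotation": [0, 0, -0.3], "jaw": 1},
  {"xyz": [188, 31, 18], "rotation": [0, 0, -0.42], "jaw": 1},
  {"xyz": [234, 39, 20], "rotation": [0, 0, -0.53], "jaw": 1},
])

```text
t: 1.6
tool_pos: [0.521, 0.0041, 0.1736]
eef_rot: [-1.866, -2.527, 0.0]
force: [0.5, 0.2, 0.4]
gripper_width: 1.001
grip_force: 0.0
```

```bash
python3 -c "
from h import *
go(532,32,160,17)"
```

```text
t 1.6 pos [521.    4.1 173.6] yawy 17.1 tilt 0.03 F [0.5 0.2 0.4] w 1.001 g 0.0 q [ 0.22  0.46 -0.45  1.93  0.27  0.81 -0.08]
shift [23.4 18.8 13.6] rot [-0.    -0.     0.002]
```

Request:
servo_tool([
  {"xyz": [18, 14, 10], "rotation": [0, 0, 0], "jaw": 1},
  {"xyz": [23, 19, 14], "rotation": [0, 0, 0], "jaw": 1},
  {"xyz": [23, 19, 14], "rotation": [0, 0, 0], "jaw": 1},
])

```text
t: 1.9
tool_pos: [0.5319, 0.0301, 0.1592]
eef_rot: [-1.87, -2.523, 0.002]
force: [0.0, -0.7, -0.8]
gripper_width: 1.0
grip_force: 0.0
```

```bash
python3 -c "
from h import *
f=grab('wrist','w1');p=cloud(f);c=f['color']
V=c.max(2).astype(int)
box(V>=0,p,(0,0,560,420),'rem',(.07,.1))
box(V>=0,p,(0,0,560,420),'all',(.05,.1))
go(532,32,160,17)"
```

```text
rem 21608 c 532 31 mean [528.  43.] size 46 189 yaw 106.7 z [0.077  0.0787 0.08  ]
all 55397 c 523 28 mean [525.  44.] size 264 189 yaw 16.9 z [0.0549 0.0589 0.0796]
t 1.95 pos [531.7  28.8 159.6] yawy 16.8 tilt 0.1 F [ 0.1 -1.   0.4] w 1.002 g 0.0 q [ 0.16  0.49 -0.44  1.92  0.29  0.79 -0.14]
shift [ 3.   1.2 -0.4] rot [-0.002  0.    -0.003]
```

View pics/w1.png

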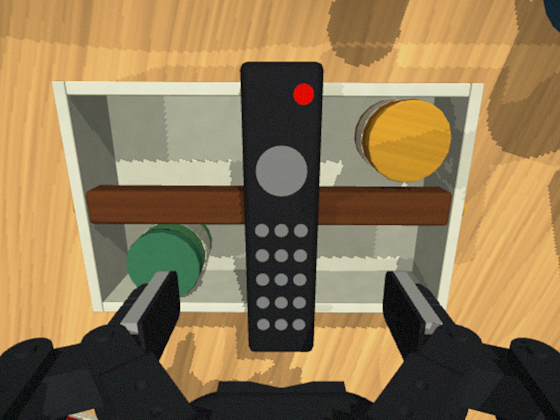

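The remote lies between the open fingers with its centre near (281,205), and the bar runs across at row 205. I'll descend partway with the jaw narrowed and measure the fingertip height.

Request:
servo_tool([
  {"xyz": [2, 1, 15], "rotation": [0, 0, 0], "jaw": 0.35},
  {"xyz": [2, 1, 30], "rotation": [0, 0, 0], "jaw": 0.35},
  {"xyz": [2, 1, 40], "rotation": [0, 0, 0], "jaw": 0.35},
  {"xyz": [2, 1, 40], "rotation": [0, 0, 0], "jaw": 0.35},
  {"xyz": [2, 1, 40], "rotation": [0, 0, 0], "jaw": 0.35},
])

```text
t: 2.45
tool_pos: [0.5326, 0.031, 0.1203]
eef_rot: [1.873, 2.522, -0.001]
force: [0.7, -0.3, -0.2]
gripper_width: 0.677
grip_force: 0.0
```

```bash
python3 -c "
from h import *
f=grab('wrist','w2');p=cloud(f);s=env.get_state()
A=Rm(s['eef_rot']);q=(p-s['tool_pos'])@A*1000
m=(abs(q[...,0])<16)&(abs(q[...,1])<60)&(q[...,2]<26)&(q[...,2]>-30)
for sg in (1,-1):
  k=m&(q[...,1]*sg>0);print(k.sum(),np.percentile(q[k],[1,50,99],axis=0).round(1))
go(532,31,84,17)"
```

```text
3257 [[-10.6  28.3 -29.8]
 [  7.1  30.4 -12.1]
 [ 13.3  50.1  14. ]]
3250 [[-10.5 -50.2 -29.8]
 [  7.1 -30.9 -12. ]
 [ 13.3 -28.8  13.6]]
t 2.5 pos [532.9  31.2 120.6] yawy 16.8 tilt 0.04 F [-0.7 -0.5 -1.2] w 0.677 g 0.0 q [ 0.13  0.55 -0.41  1.96  0.33  0.7  -0.19]
shift [ 0.  -0.9 36.6] rot [ 0.001  0.    -0.004]
```

View pics/w2.png

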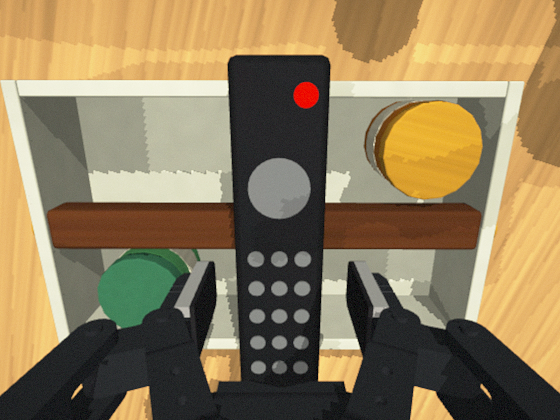

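Fingertips reach 14 mm ahead of the TCP at this opening, so a TCP height of 79 mm keeps them clear of the bar.

Request:
servo_tool([
  {"xyz": [0, -1, 15], "rotation": [0, 0, 0], "jaw": 0.35},
  {"xyz": [0, -1, 30], "rotation": [0, 0, 0], "jaw": 0.35},
  {"xyz": [0, -1, 38], "rotation": [0, 0, 0], "jaw": 0.35},
  {"xyz": [0, -1, 41], "rotation": [0, 0, 0], "jaw": 0.3},
  {"xyz": [0, -1, 41], "rotation": [0, 0, 0], "jaw": 0.1},
], newtons=25)

```text
t: 3.0
tool_pos: [0.5318, 0.0315, 0.0791]
eef_rot: [-1.872, -2.523, 0.0]
force: [0.1, 0.2, 0.0]
gripper_width: 0.555
grip_force: 0.0
```

Request:
servo_tool([
  {"xyz": [0, 0, 0], "rotation": [0, 0, 0], "jaw": -0.2},
  {"xyz": [0, 0, 0], "rotation": [0, 0, 0], "jaw": -0.5},
  {"xyz": [0, 0, 0], "rotation": [0, 0, 0], "jaw": -0.5},
  {"xyz": [0, 0, 0], "rotation": [0, 0, 0], "jaw": -0.5},
])

```text
t: 3.4
tool_pos: [0.5319, 0.0315, 0.0794]
eef_rot: [1.872, 2.522, 0.001]
force: [-0.4, -0.4, 3.4]
gripper_width: 0.53
grip_force: 27.2
```

```bash
python3 -c "
from h import *
go(532,31,84,17)"
```

```text
t 3.4 pos [531.9  31.5  79.4] yawy 16.8 tilt 0.03 F [-0.4 -0.4  3.4] w 0.53 g 27.2 q [ 0.1   0.61 -0.37  1.99  0.37  0.61 -0.23]
shift [-0.5 -0.  -4.6] rot [ 0.001  0.    -0.003]
```

Request:
servo_tool([
  {"xyz": [0, 0, -5], "rotation": [0, 0, 0], "jaw": -0.5},
  {"xyz": [0, 0, -15], "rotation": [0, 0, 0], "jaw": -0.5},
  {"xyz": [0, 0, -30], "rotation": [0, 0, 0], "jaw": -0.5},
  {"xyz": [0, 0, -45], "rotation": [0, 0, 0], "jaw": -0.5},
  {"xyz": [0, 0, -60], "rotation": [0, 0, 0], "jaw": -0.5},
], newtons=35)

```text
t: 3.9
tool_pos: [0.5316, 0.0315, 0.1403]
eef_rot: [1.872, 2.523, 0.0]
force: [0.4, -0.3, -1.2]
gripper_width: 0.534
grip_force: 37.1
```

```bash
python3 -c "
from h import *
f=grab('wrist');p=cloud(f);V=f['color'].max(2)
box(V>=0,p,(0,0,560,420),'rem',(.12,.16))
go(452,365,139,82.4)"
```

```text
rem 45067 c 525 55 mean [522.  63.] size 73 139 yaw 106.9 z [0.1378 0.1396 0.1463]
t 3.95 pos [532.7  31.8 142.5] yawy 16.9 tilt 0.19 F [ 1.3 -0.5  0.4] w 0.53 g 37.2 q [ 0.14  0.52 -0.43  1.94  0.31  0.75 -0.17]
shift [342.3  19.3   3.3] rot [ 0.003  0.002 -1.144]
```

Request:
servo_tool([
  {"xyz": [15, 1, 0], "rotation": [0, 0, -0.05], "jaw": -0.5},
  {"xyz": [45, 3, 0], "rotation": [0, 0, -0.15], "jaw": -0.5},
  {"xyz": [85, 5, 0], "rotation": [0, 0, -0.28], "jaw": -0.5},
  {"xyz": [125, 7, 0], "rotation": [0, 0, -0.41], "jaw": -0.5},
  {"xyz": [165, 9, 0], "rotation": [0, 0, -0.54], "jaw": -0.5},
])

```text
t: 4.45
tool_pos: [0.4911, 0.1942, 0.1386]
eef_rot: [-1.119, -2.935, 0.0]
force: [0.4, 0.4, -0.8]
gripper_width: 0.526
grip_force: 37.1
```

```bash
python3 -c "
from h import *
go(452,365,100,82.4)"
```

```text
t 4.45 pos [491.1 194.2 138.6] yawy 48.2 tilt 0.04 F [ 0.4  0.4 -0.8] w 0.526 g 37.1 q [-0.08  0.54 -0.58  1.95  0.41  0.77 -0.05]
shift [142.9 101.3  38.6] rot [-0.    -0.001 -0.596]
```

Request:
servo_tool([
  {"xyz": [34, 24, 4], "rotation": [0, 0, -0.13], "jaw": -0.5},
  {"xyz": [68, 48, 10], "rotation": [0, 0, -0.27], "jaw": -0.5},
  {"xyz": [102, 72, 18], "rotation": [0, 0, -0.4], "jaw": -0.5},
  {"xyz": [130, 92, 28], "rotation": [0, 0, -0.53], "jaw": -0.5},
  {"xyz": [143, 101, 38], "rotation": [0, 0, -0.6], "jaw": -0.5},
])

```text
t: 4.95
tool_pos: [0.4517, 0.3676, 0.1004]
eef_rot: [-0.197, -3.134, -0.004]
force: [0.1, 0.5, -1.1]
gripper_width: 0.53
grip_force: 37.1
```

Request:
servo_tool([
  {"xyz": [0, 0, 15], "rotation": [0, 0, 0], "jaw": -0.5},
  {"xyz": [0, 0, 30], "rotation": [0, 0, 0], "jaw": -0.5},
  {"xyz": [0, 0, 45], "rotation": [0, 0, 0], "jaw": -0.5},
  {"xyz": [0, 0, 57], "rotation": [0, 0, 0], "jaw": -0.5},
  {"xyz": [0, 0, 62], "rotation": [0, 0, 0], "jaw": -0.5},
])

```text
t: 5.45
tool_pos: [0.4544, 0.3614, 0.0374]
eef_rot: [-0.217, -3.133, 0.003]
force: [0.5, -0.5, 0.3]
gripper_width: 0.529
grip_force: 37.1
```

```bash
python3 -c "
from h import *
f=grab('top');p=cloud(f);V=f['color'].max(2)
box(V>=0,p,(250,143,318,248),'caddy',(.045,.075))
go(452,365,23.5,82.4)"
```

```text
caddy 1458 c 527 19 mean [523.  13.] size 264 128 yaw 16.8 z [0.0528 0.0589 0.0641]
t 5.5 pos [454.3 361.7  37.4] yawy 82.1 tilt 0.12 F [-0.4 -0.2 -1.1] w 0.529 g 37.1 q [-0.37  0.76 -0.62  1.89  0.66  0.71  0.05]
shift [ 2.7  3.  13.9] rot [-0.002 -0.001 -0.005]
```

Request:
servo_tool([
  {"xyz": [0, 0, 5], "rotation": [0, 0, 0], "jaw": -0.5},
  {"xyz": [0, 0, 9], "rotation": [0, 0, 0], "jaw": -0.5},
  {"xyz": [0, 0, 12], "rotation": [0, 0, 0], "jaw": -0.5},
  {"xyz": [0, 0, 13], "rotation": [0, 0, 0], "jaw": -0.5},
  {"xyz": [0, 0, 13], "rotation": [0, 0, 0], "jaw": -0.5},
])

```text
t: 6.0
tool_pos: [0.4544, 0.3629, 0.026]
eef_rot: [0.215, 3.134, 0.0]
force: [0.6, 0.8, -1.3]
gripper_width: 0.527
grip_force: 37.1
```

Request:
servo_tool([
  {"xyz": [0, 0, 1], "rotation": [0, 0, 0], "jaw": -0.5},
  {"xyz": [0, 0, 2], "rotation": [0, 0, 0], "jaw": -0.5},
  {"xyz": [0, 0, 3], "rotation": [0, 0, 0], "jaw": -0.5},
  {"xyz": [0, 0, 3], "rotation": [0, 0, 0], "jaw": -0.5},
])

```text
t: 6.4
tool_pos: [0.4545, 0.3629, 0.0235]
eef_rot: [0.215, 3.134, 0.0]
force: [-0.7, -2.1, 5.3]
gripper_width: 0.529
grip_force: 37.8
```

Light contact (about 5 N), so I'll release.

Request:
servo_tool([
  {"xyz": [0, 0, 0], "rotation": [0, 0, 0], "jaw": 0.2},
  {"xyz": [0, 0, 0], "rotation": [0, 0, 0], "jaw": 0.5},
  {"xyz": [0, 0, 0], "rotation": [0, 0, 0], "jaw": 0.7},
  {"xyz": [0, 0, 0], "rotation": [0, 0, 0], "jaw": 0.7},
  {"xyz": [0, 0, -5], "rotation": [0, 0, 0], "jaw": 0.7},
])

```text
t: 6.9
tool_pos: [0.4541, 0.3626, 0.0277]
eef_rot: [-0.214, -3.134, 0.001]
force: [0.4, 0.6, 0.2]
gripper_width: 0.85
grip_force: 0.0
```

Request:
servo_tool([
  {"xyz": [0, 0, -20], "rotation": [0, 0, 0], "jaw": 0.7},
  {"xyz": [0, 0, -50], "rotation": [0, 0, 0], "jaw": 0.7},
  {"xyz": [0, 0, -85], "rotation": [0, 0, 0], "jaw": 0.7},
  {"xyz": [0, 0, -115], "rotation": [0, 0, 0], "jaw": 0.5},
  {"xyz": [0, 0, -130], "rotation": [0, 0, 0], "jaw": 0.3},
])

```text
t: 7.4
tool_pos: [0.4549, 0.3638, 0.1609]
eef_rot: [0.214, 3.132, 0.004]
force: [0.1, 0.3, 0.7]
gripper_width: 0.651
grip_force: 0.0
```

```bash
python3 -c "
from h import *
f=grab('wrist','w3');p=cloud(f);V=f['color'].max(2)
box(V<60,p,(0,0,560,420),'remote',(.012,.045))
f=grab('top');p=cloud(f);c=f['color']
h=cv2.cvtColor(c,cv2.COLOR_RGB2HSV);H,S,V=[h[...,i].astype(int) for i in range(3)]
r=(228,143,318,248)
box(V>=0,p,r,'caddy',(.04,.075))
box((H<12)&(S>90),p,(240,150,300,240),'bar',(.045,.068))
np.savez('top2.npz',c=c,p=p);go(532,31,160,107)"
```

```text
remote 10715 c 455 363 mean [444. 364.] size 46 188 yaw 172.2 z [0.0209 0.0225 0.0236]
caddy 1774 c 522 34 mean [535.  29.] size 262 160 yaw 16.9 z [0.0518 0.0588 0.0647]
bar 451 c 521 34 mean [521.  35.] size 235 19 yaw 16.6 z [0.0541 0.0597 0.0654]
t 7.5 pos [455.1 363.6 160. ] yawy 82.1 tilt 0.21 F [-0.2 -0.3 -0.6] w 0.651 g 0.0 q [-0.29  0.61 -0.74  1.79  0.5   0.93  0.19]
shift [-121.6 -319.    -0.5] rot [ 0.002  0.003 -0.434]
```

View pics/w3.png

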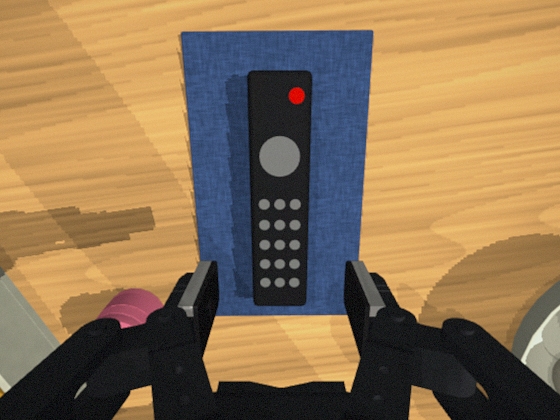

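The remote lies flat with buttons up on the mat (centre pixel (279,185)). Next I hover over the caddy's bar.

Request:
servo_tool([
  {"xyz": [-10, -25, 0], "rotation": [0, 0, -0.04], "jaw": 0.3},
  {"xyz": [-27, -69, 0], "rotation": [0, 0, -0.1], "jaw": 0.3},
  {"xyz": [-44, -113, 0], "rotation": [0, 0, -0.16], "jaw": 0.3},
  {"xyz": [-61, -157, 0], "rotation": [0, 0, -0.22], "jaw": 0.3},
  {"xyz": [-78, -201, 0], "rotation": [0, 0, -0.28], "jaw": 0.3},
])

```text
t: 8.0
tool_pos: [0.5038, 0.151, 0.1565]
eef_rot: [0.229, -3.131, 0.001]
force: [1.6, -1.5, -0.2]
gripper_width: 0.65
grip_force: 0.0
```

```bash
python3 -c "
from h import *
go(522,34,140,106.8)"
```

```text
t 8.0 pos [503.8 151.  156.5] yawy 98.4 tilt 0.12 F [ 1.6 -1.5 -0.2] w 0.65 g 0.0 q [ 0.18  0.58 -0.84  1.93  0.55  0.89  0.77]
shift [  -1.  -118.4   16.5] rot [-0.    -0.002 -0.147]
```

Request:
servo_tool([
  {"xyz": [0, -44, 4], "rotation": [0, 0, -0.05], "jaw": 0.3},
  {"xyz": [0, -85, 8], "rotation": [0, 0, -0.1], "jaw": 0.3},
  {"xyz": [-1, -110, 13], "rotation": [0, 0, -0.15], "jaw": 0.3},
  {"xyz": [-1, -118, 16], "rotation": [0, 0, -0.15], "jaw": 0.3},
  {"xyz": [-1, -118, 16], "rotation": [0, 0, -0.15], "jaw": 0.3},
])

```text
t: 8.5
tool_pos: [0.5214, 0.0353, 0.1405]
eef_rot: [0.454, -3.106, -0.001]
force: [0.0, 1.4, 0.2]
gripper_width: 0.649
grip_force: 0.0
```

```bash
python3 -c "
from h import *
f=grab('wrist','w4');p=cloud(f);c=f['color']
h=cv2.cvtColor(c,cv2.COLOR_RGB2HSV);H,S,V=[h[...,i].astype(int) for i in range(3)]
box((S<60)&(V>100),p,(0,0,560,420),'rim',(.05,.07))
box((H<12)&(S>90),p,(0,0,560,420),'bar',(.045,.068))
go(522,34,50,106.8)"
```

```text
rim 10466 c 491 23 mean [467.   6.] size 183 160 yaw 16.8 z [0.0541 0.0585 0.0597]
bar 14018 c 522 32 mean [502.  27.] size 243 23 yaw 16.6 z [0.0573 0.0585 0.0596]
t 8.55 pos [521.6  37.  141.2] yawy 106.7 tilt 0.1 F [ 0.   1.2 -0.5] w 0.653 g 0.0 q [ 0.42  0.61 -0.88  1.95  0.61  0.87  1.08]
shift [ 0.3 -3.2 91.2] rot [ 0.001 -0.001 -0.001]
```

View pics/w4.png

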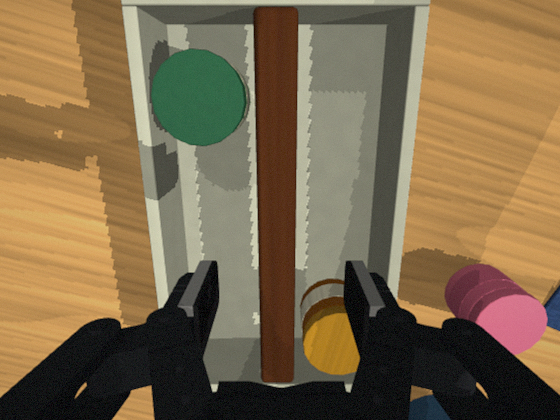

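The bar (column ~277) is midway between the fingers, and both candles are clear of them. Descending.

Request:
servo_tool([
  {"xyz": [0, -3, 20], "rotation": [0, 0, 0], "jaw": 0.3},
  {"xyz": [0, -3, 45], "rotation": [0, 0, 0], "jaw": 0.3},
  {"xyz": [0, -3, 70], "rotation": [0, 0, 0], "jaw": 0.3},
  {"xyz": [0, -3, 86], "rotation": [0, 0, 0], "jaw": 0.3},
  {"xyz": [0, -3, 92], "rotation": [0, 0, 0], "jaw": 0.3},
], newtons=50)

```text
t: 9.05
tool_pos: [0.5221, 0.0358, 0.0488]
eef_rot: [0.463, -3.106, -0.002]
force: [-0.6, -0.2, -0.7]
gripper_width: 0.649
grip_force: 0.0
```

Request:
servo_tool([
  {"xyz": [0, 0, 0], "rotation": [0, 0, 0], "jaw": 0},
  {"xyz": [0, 0, 0], "rotation": [0, 0, 0], "jaw": -0.3},
  {"xyz": [0, 0, 0], "rotation": [0, 0, 0], "jaw": -0.6},
  {"xyz": [0, 0, 0], "rotation": [0, 0, 0], "jaw": -1},
  {"xyz": [0, 0, 0], "rotation": [0, 0, 0], "jaw": -1},
])

```text
t: 9.55
tool_pos: [0.5237, 0.0339, 0.0511]
eef_rot: [-0.458, 3.106, -0.0]
force: [-0.9, -0.5, 7.4]
gripper_width: 0.272
grip_force: 50.5
```

Request:
servo_tool([
  {"xyz": [0, 0, 0], "rotation": [0, 0, 0], "jaw": -1},
  {"xyz": [0, 0, 0], "rotation": [0, 0, 0], "jaw": -1},
  {"xyz": [0, 0, 0], "rotation": [0, 0, 0], "jaw": -1},
], newtons=80)

```text
t: 9.85
tool_pos: [0.5237, 0.0339, 0.0512]
eef_rot: [-0.458, 3.106, -0.0]
force: [-0.1, -0.7, 8.1]
gripper_width: 0.269
grip_force: 78.1
```

Request:
servo_tool([
  {"xyz": [0, 0, -3], "rotation": [0, 0, 0], "jaw": -1},
  {"xyz": [0, 0, -7], "rotation": [0, 0, 0], "jaw": -1},
  {"xyz": [0, 0, -13], "rotation": [0, 0, 0], "jaw": -1},
  {"xyz": [0, 0, -20], "rotation": [0, 0, 0], "jaw": -1},
  {"xyz": [0, 0, -27], "rotation": [0, 0, 0], "jaw": -1},
])

```text
t: 10.35
tool_pos: [0.5229, 0.0336, 0.0776]
eef_rot: [0.459, -3.108, -0.0]
force: [-0.2, -0.3, -7.2]
gripper_width: 0.264
grip_force: 79.0
```

```bash
cat >> h.py <<'E'
def level():
    f=grab('wrist');p=cloud(f);c=f['color'];h=cv2.cvtColor(c,cv2.COLOR_RGB2HSV)
    go(522,33,171,106.8);z0=env.get_state()['tool_pos'][2]
    m=(h[...,0]<12)&(h[...,1]>90)&(abs(p[...,2]-z0-.01)<.03);m=cv2.erode(m.astype('u1'),np.ones((5,5)))>0
    q=p[m];a=np.radians(16.8);x=(q[:,0]-.522)*np.cos(a)+(q[:,1]-.033)*np.sin(a)
    print('bar slope',np.polyfit(x,q[:,2],1).round(4),x.min().round(3),x.max().round(3))
    w=(h[...,1]<60)&(h[...,2]>100)&(abs(p[...,2]-z0-.01)<.012);q=p[w]
    if len(q)>500:
        k=np.linalg.lstsq(np.c_[q[:,:2],np.ones(len(q))],q[:,2],rcond=None)[0];print('rim plane',k.round(3),len(q))
E
python3 -c "
from h import *
level()"
```

```text
t 10.4 pos [523.4  33.8  78.6] yawy 106.8 tilt 0.07 F [-0.8  0.3 -6.2] w 0.268 g 79.2 q [ 0.36  0.69 -0.79  2.01  0.72  0.75  0.98]
shift [  1.5  -0.4 -92.4] rot [-0.     0.001 -0.   ]
bar slope [0.0136 0.0861] -0.091 -0.075
rim plane [0.006 0.01  0.082] 20177
```

Full weight (about 7 N) is carried, and the caddy is level to about 0.01 rad. Continuing the lift.

Request:
servo_tool([
  {"xyz": [0, 0, -6], "rotation": [0, 0, 0], "jaw": -1},
  {"xyz": [0, 0, -15], "rotation": [0, 0, 0], "jaw": -1},
  {"xyz": [0, 0, -26], "rotation": [0, 0, 0], "jaw": -1},
  {"xyz": [0, 0, -38], "rotation": [0, 0, 0], "jaw": -1},
  {"xyz": [0, 0, -50], "rotation": [0, 0, 0], "jaw": -1},
])

```text
t: 10.9
tool_pos: [0.523, 0.0337, 0.1282]
eef_rot: [-0.459, 3.108, -0.0]
force: [-0.5, -0.5, -7.0]
gripper_width: 0.27
grip_force: 79.0
```

Request:
servo_tool([
  {"xyz": [0, 0, -12], "rotation": [0, 0, 0], "jaw": -1},
  {"xyz": [0, 0, -24], "rotation": [0, 0, 0], "jaw": -1},
  {"xyz": [0, 0, -33], "rotation": [0, 0, 0], "jaw": -1},
  {"xyz": [0, 0, -39], "rotation": [0, 0, 0], "jaw": -1},
  {"xyz": [0, 0, -42], "rotation": [0, 0, 0], "jaw": -1},
])

```text
t: 11.4
tool_pos: [0.5231, 0.0336, 0.1696]
eef_rot: [-0.459, 3.108, -0.0]
force: [-0.6, 1.0, -8.1]
gripper_width: 0.265
grip_force: 79.0
```

Request:
servo_tool([
  {"xyz": [0, 0, 0], "rotation": [0, 0, 0], "jaw": -1},
  {"xyz": [0, 0, 0], "rotation": [0, 0, 0], "jaw": -1},
  {"xyz": [0, 0, 0], "rotation": [0, 0, 0], "jaw": -1},
  {"xyz": [0, 0, 0], "rotation": [0, 0, 0], "jaw": -1},
  {"xyz": [0, 0, 0], "rotation": [0, 0, 0], "jaw": -1},
])

```text
t: 11.9
tool_pos: [0.5229, 0.0337, 0.1688]
eef_rot: [0.459, -3.107, -0.0]
force: [-0.0, -0.4, -6.9]
gripper_width: 0.261
grip_force: 79.0
```

```bash
python3 -c "
from h import *
level();grab('scene','end')"
```

```text
t 11.95 pos [522.9  33.7 168.8] yawy 106.8 tilt 0.02 F [-1.  -0.7 -7. ] w 0.269 g 79.0 q [ 0.44  0.57 -0.91  1.92  0.56  0.93  1.12]
shift [ 1.1 -0.4 -2.2] rot [ 0. -0.  0.]
bar slope [-0.0453  0.1727] -0.096 -0.07
rim plane [0.004 0.01  0.174] 20124
```

View pics/end.png

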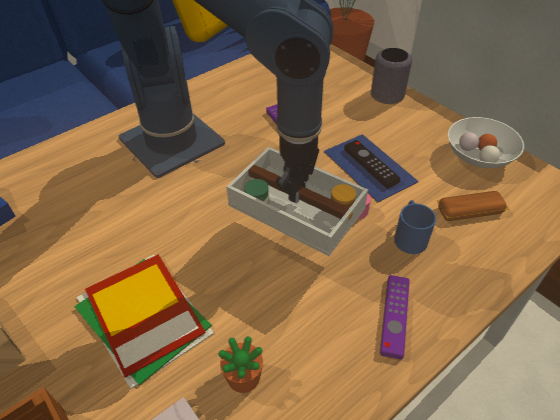

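The scene view shows the caddy held level, centred near (298,199), with the candles at (257,189) and (343,195). The remote is on the mat at (371,163). Rim height minus 60 mm puts the underside at about 118 mm, so I'm handing in.

```bash
python3 -c "
from h import *
print(env.close_job())"
```

```text
the job is handed in; nothing more can be done
None
```

The job is handed in: the remote lies flat with its buttons up on the blue mat, and the arm is holding the caddy by its bar, level, about 12 cm up with both candles standing in it; no verdict was returned.

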